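Clamp the embossing stamp to the click

ROBOT

A 7-joint arm with a two-finger parallel gripper is mounted at the origin on the work surface. World frame = base frame: x ahead of the robot, y to its left, z up, the work surface at z = 0. Lengths are in mm, angles in rad, forces in N, time in s.
With the tool pointing down it reaches from about 425 to 825 mm from the base axis. Payload 3.6 kg.
Tool frame: the origin (TCP) lies where the fingers leave the gripper's body, on its centre line; the fingertips stand 73 mm ahead of it and the grasp point (between the pads) lies 54 mm ahead of it; z points along the fingers, y is the line along which they close (so a half turn about z gives the same grasp; the last joint's range is limited). The gripper opens to 85 mm and grips with 20 to 120 N. Pads are 22 mm wide; open, the fingers measure 114 mm over their backs; the gripper's body (76 mm by 85 mm) begins 54 mm behind the grasp point. The pads swing forward as they close: fully open they stand 13 mm farther back than shut.
Start: joints at [1.26, 0.615, -0.013, 1.423, 0.008, 1.103, -0.04], TCP at [182.015, -623.97, 303.897] pointing down, gripper open.
Joint ranges: [-3.12, 3.12], [-0.3, 2.06], [-1.34, 1.32], [0.26, 2.42], [-1.36, 4.5], [0.01, 1.98], [-2.84, 2.84]. Speed limits (rad/s): [2.79, 2.79, 3.14, 3.14, 3.14, 3.14, 3.14].

INTERFACE

Orientations are given as a unit quaternion [x, y, z, w].
In Python, from bench import ctrl, imaging gives the robot as it stands.
- The arm moves only by the tool jog_arm, never from a script. Its argument "commands" is a list of rows, each a list of 7 numbers: the shift along the tool's x, y, z each as a share of 0.15 m, from -1 to 1, then the turn, a rotation vector about the tool's x, y, z each as a share of 120 degrees, from -1 to 1, then the opening, from 0 (shut) to 1 (fully open). In form: [[tx, ty, tz, rx, ry, rz, grip], ...]. A call has 1 to 10 rows; each row is the pose to reach, as a shift and turn from the pose commanded when the call began, along the tool's axes at that moment; what a row does not reach only later rows make up. A row lasts 1/12 s, in which the tool goes at most 41.7 mm and 7.16 degrees, less where a joint would pass 70% of its speed; a pose out of reach is approached as far as the arm can. A call with a number of a shift or a turn outside -1 to 1 is refused whole. A call with a gripper value outside its range is refused whole. The fingers move at their own pace and stop on an object; "grip_force" is the grip in N (left out, the last holds). Time passes only in rows, so rows that repeat a pose let the fingers close. It gives the time, the measured TCP pose, the force, the opening and the grip force at its end, in the units of the state.
- ctrl.state(): the state, without advancing time (a new reading comes with each control period).
- imaging.camera(name): name is "side" or "top"; returns a dict with "color" (420x560x3 uint8, red, green, blue), "depth" (420x560 float32, mm along the optical axis (not along the pixel's ray), 0 where there is no reading), "K" (3x3 intrinsics, pixels), "origin" and "orientation" of the camera in the world. Camera axes: x right, y down, z forward; pixel columns grow to the right and rows downward; lengths in mm; the calibration is good to about 2 mm. A picture is of the moment at which its call begins.
- ctrl.finish_job(): hands the job in; it is judged then, once.
The state is a dict: "time": time; "qpos": joint angles; "qvel": joint speeds; "joint_torque": joint torques, N m; "tool_pos": TCP position; "orientation": TCP orientation; "contact_force": force on the tool from outside, world axes, zero at the start; "torque": the same for the moment, N m; "width": finger opening in mm; "finger_force": force on a finger pad.
Only numpy, scipy, OpenCV 4.12 (cv2) and the standard library are available. Lean on these libraries where they do the work, as an engineer would, in place of code of your own. Each camera call takes 0.05 s, during which the arm holds its last target. There are 200 camera calls.

TASK

Put the stamp with the rectangular foot into the channel of the jig and slide it gently in under the clamp strap until it is fully home against the end stop. Then tighten the clamp bolt by turning the click wrench that sits on it clockwise (seen from above) until it breaks over with a click, stop at once before its short free give is used up, and let go, leaving the wrench on the bolt and the stamp home. Leave the other things on the bench as they are.

Things in the scene. Friction and masses are not known exactly. Their poses are not given: they have to be found in the camera images.
- stamp: the embossing stamp: flat steel foot 70 x 40 x 14 mm (x, y, z) with a square-sided aluminium post 24 (x) x 22 (y) mm that rises from the foot's top to 65 mm above the underside; the post's axis lies at x = -22 mm (the rear end). About 0.35 kg. Origin: centre of the foot's underside. It goes into the channel with its x axis along the channel's x, the post end last
- jig: clamping jig fixed on the granite slab (slab top 20 mm above the table): base plate 190 x 170 x 10 mm, on it an open-topped channel 42.6 mm wide between two rails 10 mm high, running along x from a flared mouth at x = -93 mm (parallel from -70) to the end stop's face at x = 45. Channel floor at z = 10. Origin: underside of the base, midway between the rails; x towards the stop, z up
- strap (a point): underside of the fixed clamp strap over the middle of the channel (x = 33, y = 0, z = 27 mm in the jig), 3 mm above the foot of a stamp in the channel. The strap is a bar 22 mm wide and 10 mm thick across the channel (jig x 22 to 44), so the foot is set down in the open part of the channel (its origin at jig x below -20) and slid in towards +x
- home (a point): point on the channel floor (x = 10, y = 0, z = 10 mm in the jig) where the stamp's origin lies when the stamp is fully home; same axes as the jig. Feeling the stop with about 6 N is enough
- end_stop: steel block across the channel's closed end, 24 x 75 x 20 mm, its face towards the mouth at jig x = 45 mm; origin under its centre (jig x = 57, z = 10 mm). Touch it gently: more than 45 N from the stamp is ramming
- bolt (a point): point on the upright axis of the clamp bolt (x = 33, y = -65 mm in the jig), about which the wrench turns, 75 mm above the jig's underside. It takes 14 to 41 degrees of clockwise turn, different every time, until the wrench clicks. After that the bolt stays where it is
- wrench_head (a point): click wrench's round head on the bolt axis, 34 mm across, top 80 mm above the jig's underside; x axis level and in line with the handle until it breaks over, z up; turns with the bolt. After the click the handle gives about the bolt axis relative to the head: the give ends at 0.12 rad (23 mm at the grip), over 0.105 rad (20 mm) counts as pulled on past the click. Let go, it springs back in line
- wrench_grip (a point): middle of the wrench's ribbed metal grip (cylinder 28 mm across, 140 to 240 mm from the bolt axis), 190 mm from the bolt axis, 72 mm above the jig's underside. x along the level handle away from the bolt, z up. Points to the jig's -y side at the start; cannot be taken off. Pushed sideways here it resists with 9 to 15 N at first, rising to 15 to 19 N; at the click that falls to half within 13 mm
- round_stamp: the other stamp, not wanted: round steel foot 60 mm across and 14 mm thick with a round 22 mm post, 65 mm tall in all, too wide for the channel; origin under its foot's centre
- mallet: wooden mallet lying along the far side: head a barrel 56 mm thick and 100 mm long, handle 190 mm along its own +x; origin under the head's centre
- spray_bottle: white spray bottle 94 mm wide and 209 mm tall at the far left; origin under its centre
- dye_jar: lidded jar 56 mm wide, 70 mm tall, far right; origin under its centre
- edge_slicker: small turned wooden tool standing upright, 32 mm wide, 85 mm tall, near right; origin under its centre
- rivet_cup: steel bowl 64 mm wide, 50 mm tall, near left; origin under its centre
- tool_bar: square steel bar 115 x 10 x 10 mm lying beyond the jig; origin under its centre, x along it
Not all that is in view belongs to the job. Leave any red look-alike of the stamp alone.

How it is judged:
By the outcome, as a careful person would: the job done as asked, in the order asked, and still so for the second after the job is handed in, with the robot touching nothing.
It also fails if it takes over 72 s, if anything falls off the work surface, if the arm or the gripper's body presses on something with over 40 N, if the wrist force passes 120 N, or if a joint passes its speed limit or range.

## Working session

There is one attempt and no reset: what is moved stays moved. The work goes in short steps, Python scripts to look and compute and a tool call to move; the robot and the scene stay as the last step left them, time stands still between calls to the robot, and variables do not carry over. Pictures are saved under pics/ and viewed, at most 10 in all, crops included, and the job is handed in when it is done.

Besides the shell and the picture viewer there is one more tool, called as name([rows], argument=value, ...), one row to a line, values as JSON. jog_arm: Moves the arm, as the interface text tells. Its arguments: {"type":"object","properties":{"commands":{"type":"array","items":{"type":"array","items":{"type":"number"}}},"grip_force":{"type":"number"}},"required":["commands"]}

```bash
mkdir -p pics
cat > h.py <<'E'
import numpy as np, cv2
from scipy.spatial.transform import Rotation as R
from bench import ctrl, imaging
def cam(n):
    c=imaging.camera(n); c['R']=R.from_quat(c['orientation']).as_matrix(); c['o']=np.array(c['origin']); return c
def cloud(c):
    h,w=c['depth'].shape; u,v=np.meshgrid(np.arange(w),np.arange(h)); K=np.array(c['K']);d=c['depth']
    p=np.stack([(u-K[0,2])/K[0,0]*d,(v-K[1,2])/K[1,1]*d,d],-1)
    P=p@c['R'].T+c['o']; P[d==0]=np.nan; return P
def ray(c,u,v,z):
    K=np.array(c['K']); r=c['R']@np.array([(u-K[0,2])/K[0,0],(v-K[1,2])/K[1,1],1.]); return c['o']+r*(z-c['o'][2])/r[2]
E
python3 - <<'E'
from h import *
for n in('side','top'):
    c=cam(n); cv2.imwrite(f'pics/{n}0.png',c['color'][:,:,::-1]); np.savez(f'{n}0.npz',**c); print(n,c['o'].round(),c['R'].round(2).tolist(),np.array(c['K']).round(1).tolist())
s=ctrl.state();print(s)
E
```

```text
side [244. 801. 891.] [[-0.93, -0.25, 0.26], [-0.36, 0.64, -0.68], [0.0, -0.72, -0.69]] [[417.5, 0.0, 281.5], [0.0, 417.5, 212.9], [0.0, 0.0, 1.0]]
top [ 390.   12. 1016.] [[0.02, -0.99, 0.12], [-1.0, -0.02, -0.01], [0.01, -0.12, -0.99]] [[381.8, 0.0, 282.2], [0.0, 381.8, 208.0], [0.0, 0.0, 1.0]]
{'time': 0.1, 'qpos': array([ 1.26048931,  0.61586546, -0.01261606,  1.42481088,  0.008114  ,
        1.10339896, -0.04040908]), 'qvel': array([ 0.0008901 , -0.00194489, -0.00164422, -0.00229825,  0.00244422,
       -0.00122642, -0.000202  ]), 'joint_torque': array([ 1.29509452e-03, -4.70385003e+01,  2.60149073e-01, -1.71570182e+01,
        1.00418771e-02,  5.92274446e-03, -2.83120062e-05]), 'tool_pos': array([ 181.86515174, -623.47240332,  302.80197304]), 'orientation': array([ 9.89943403e-01,  1.41458758e-01, -1.94441649e-04, -1.20045978e-03]), 'contact_force': array([ 0.09299862, -0.28821127,  0.09556424]), 'torque': array([ 0.00197407,  0.04029881, -0.00060583]), 'finger_force': 0.0, 'width': 85.68387352975002}
```

View pics/top0.png

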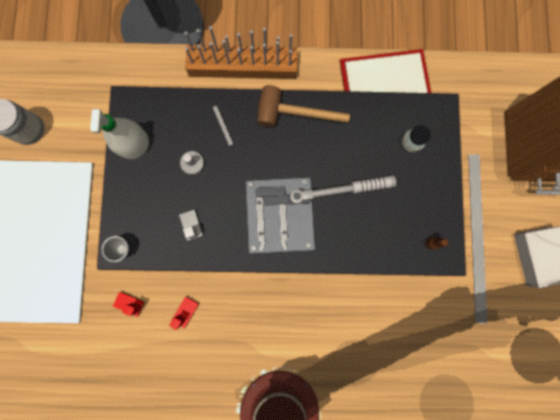

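View pics/side0.png

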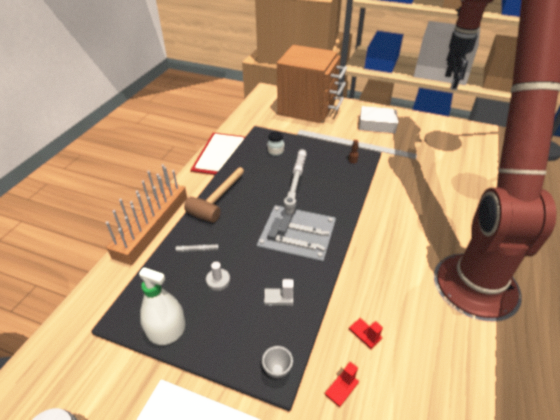

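The top view shows the stamp at (190,225), the jig centred at (280,215) with its mouth towards the robot, the bolt head at (297,197) and the grip at (375,185). In the side view the stamp is at (281,293), with its post towards the robot. Next I measure them.

```bash
cat > m.py <<'E'
from h import *
def load(n): return dict(np.load(f'{n}0.npz'))
def rect(P,m):
    q=P[m][:,:2].astype(np.float32); return cv2.minAreaRect(q)
for n in('top','side'):
    c=load(n);P=cloud(c);Z=P[...,2];col=c['color'].astype(int);br=col.sum(-1)/3
    box=lambda x0,x1,y0,y1:(P[...,0]>x0)&(P[...,0]<x1)&(P[...,1]>y0)&(P[...,1]<y1)
    if n=='top':
        a=ray(c,190,225,34);j=ray(c,280,215,30);b=ray(c,297,197,100);g=ray(c,375,185,92);print(a,j,b,g)
    sb=box(a[0]-70,a[0]+70,a[1]-60,a[1]+60)
    for nm,lo,hi in(('foot',28,42),('post',75,95)):
        m=sb&(Z>lo)&(Z<hi); print(n,nm,m.sum(),np.median(P[m],0).round(1) if m.any() else 0, rect(P,m) if m.sum()>3 else 0)
    jb=box(j[0]-130,j[0]+130,j[1]-130,j[1]+130)
    m=jb&(br>70)&(Z>24)&(Z<36);print(n,'jig',m.sum(),np.median(Z[m]),rect(P,m))
    gb=box(b[0]-150,b[0]+150,b[1]-280,b[1]+30)
    m=gb&(Z>75)&(Z<115);d=P[m];print(n,'wrench',m.sum(),rect(P,m),np.median(Z[m]))
    hd=d[np.hypot(d[:,0]-b[0],d[:,1]-b[1])<30];print(' head',hd.mean(0),hd.max(0))
    cc=(br>70)&gb&(Z>60);
    np.set_printoptions(suppress=True)
# enlarged crops
c=load('top');t=cv2.resize(c['color'][165:265,165:410,::-1],None,fx=3.2,fy=3.2,interpolation=cv2.INTER_CUBIC)
cv2.imwrite('pics/topcrop.png',t)
c=load('side');t=cv2.resize(c['color'][140:320,220:350,::-1],None,fx=3.3,fy=3.3,interpolation=cv2.INTER_CUBIC)
cv2.imwrite('pics/sidecrop.png',t)
E
python3 m.py
```

```text
[463.80394867 237.61852224  34.        ] [494.71274223   6.83986371  30.        ] [532.04016038 -33.21837049 100.        ] [ 567.18385341 -225.5658511    92.        ]
top foot 302 [474.  235.9  32.6] ((463.76446533203125, 235.91549682617188), (70.13709259033203, 39.97740936279297), 20.695907592773438)
top post 92 [442.8 227.9  82.9] ((442.7542724609375, 228.89971923828125), (23.04044532775879, 21.937196731567383), 17.273189544677734)
top jig 3359 28.69314894552292 ((495.50927734375, 7.138526916503906), (191.06039428710938, 169.9762420654297), 4.24719762802124)
top wrench 997 ((553.01708984375, -144.4667205810547), (32.96329879760742, 259.6148681640625), 9.677217483520508) 99.33148097198398
 head [533.92284078 -38.40230296  98.71030706] [549.92761873 -16.37107111 105.80061651]
side foot 337 [470.7 244.5  34.5] ((465.3505554199219, 237.87940979003906), (68.59423828125, 43.16318130493164), 20.180652618408203)
side post 101 [443.3 234.1  84.5] ((443.77545166015625, 230.8673095703125), (21.612550735473633, 25.08761978149414), 20.74409294128418)
side jig 2104 30.58139015218103 ((493.8981628417969, 10.683807373046875), (250.18426513671875, 247.5458526611328), 0.06409899145364761)
side wrench 492 ((556.2955322265625, -142.24044799804688), (32.37200927734375, 262.5743408203125), 11.060338020324707) 100.20665593526155
 head [533.73399478 -30.11282632  96.30283491] [550.73150402 -13.09053689 105.46182419]
```

View pics/topcrop.png

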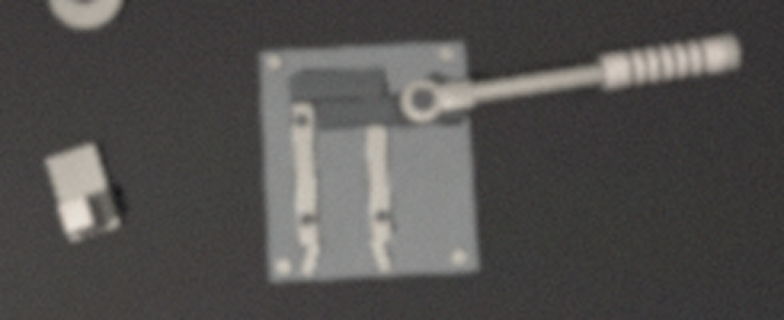

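View pics/sidecrop.png

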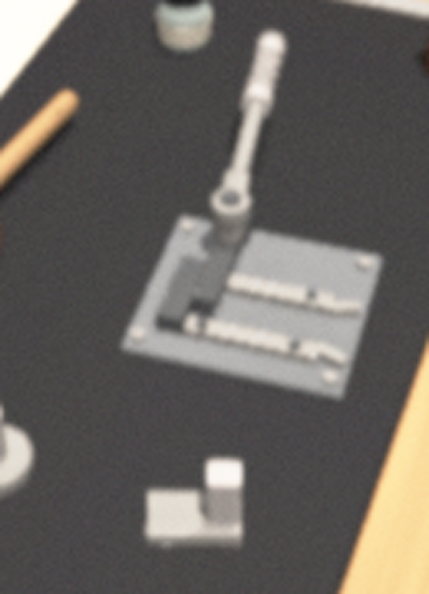

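The crops show the stamp's post at its robot-side end, the pale rails at crop x≈305 and 378, and the dark strap and stop at the far end. The stamp's foot size and heights match what was given. Next are the rails, bolt and grip.

```bash
cat > m2.py <<'E'
from h import *
np.set_printoptions(suppress=True,precision=2)
a=np.radians(4.25);J=np.array([495.4,29.]);Rj=np.array([[np.cos(a),-np.sin(a)],[np.sin(a),np.cos(a)]])
for n in('top','side'):
    c=dict(np.load(f'{n}0.npz'));br=cv2.GaussianBlur(c['color'],(3,3),0).mean(-1)
    K=c['K']
    def samp(x,y,z):
        w=np.array([*(J+Rj@[x,y]),z]);p=c['R'].T@(w-c['o']);u=K[0,0]*p[0]/p[2]+K[0,2];v=K[1,1]*p[1]/p[2]+K[1,2]
        return cv2.getRectSubPix(br.astype(np.float32),(1,1),(float(u),float(v)))[0,0]
    ys=np.arange(-50,50,.5);prof={}
    mids=[]
    for x in range(-60,16,5):
        p=np.array([samp(x,y,40) for y in ys])
        o=[]
        for s in(-1,1):
            m=(ys*s>10)&(ys*s<45);w=np.clip(p[m]-np.median(p)-15,0,None);o.append((w*ys[m]).sum()/max(w.sum(),1))
        mids.append((x,*o,sum(o)/2))
    print(n);print(np.array(mids)); mm=np.array(mids);print(np.polyfit(mm[:,0],mm[:,3],1),np.median(mm[:,3]))
    P=cloud(c);Z=P[...,2]
    d=P[(abs(P[...,0]-550)<60)&(P[...,1]>-300)&(P[...,1]<0)&(Z>75)&(Z<115)]
    h=d[np.hypot(d[:,0]-533,d[:,1]+34)<22];print('head',cv2.minEnclosingCircle(h[h[:,2]>93][:,:2].astype(np.float32)))
    g=d[d[:,1]<-180];print('grip',cv2.minAreaRect(g[:,:2].astype(np.float32)),np.percentile(g[:,2],[50,95]))
    # jig left/base edges at z 30
    q=(P@np.array([[1,0,0],[0,1,0],[0,0,1]]));L=(P[...,:2]-J)@Rj
    m=(abs(L[...,0])<60)&(abs(L[...,1])<60)
    for x0,x1,lo,hi in((20,46,50,65),(46,72,44,56)):
        k=m&(L[...,0]>x0-25)&(L[...,0]<x1+25)&(Z>lo)&(Z<hi); 
        if k.sum()>5: print('blk',k.sum(),np.percentile(L[k],[3,97],axis=0).tolist(),np.median(Z[k]))
E
python3 m2.py
```

```text
top
[[-60.   -27.51  30.68   1.59]
 [-55.   -26.3   30.88   2.29]
 [-50.   -21.75   0.   -10.88]
 [-45.   -21.88   2.7   -9.59]
 [-40.   -26.51  32.72   3.11]
 [-35.   -27.71  31.83   2.06]
 [-30.   -28.38  31.17   1.39]
 [-25.   -28.75  30.75   1.  ]
 [-20.   -28.41  30.1    0.85]
 [-15.   -28.07  30.05   0.99]
 [-10.   -27.73  30.45   1.36]
 [ -5.   -27.49  30.57   1.54]
 [  0.   -26.91  30.89   1.99]
 [  5.   -26.91  31.05   2.07]
 [ 10.   -27.49  31.17   1.84]
 [ 15.   -28.24  31.48   1.62]]
[0.07 1.69] 1.5642524912192242
head ((533.3662719726562, -36.24733352661133), 19.89749526977539)
grip ((569.2603149414062, -225.8471221923828), (28.05060386657715, 93.814697265625), 10.619853019714355) [102.37 106.51]
blk 257 [[23.182792836878484, -48.846347625427406], [55.446770399802126, 18.69949649458516]] 55.349082368038694
blk 291 [[23.03050553199154, -45.36328966164435], [59.34830557321149, 33.87158213162524]] 50.44802199571291
side
[[-60.   -28.24  30.77   1.26]
 [-55.   -28.84  30.76   0.96]
 [-50.     0.     0.     0.  ]
 [-45.     0.     0.     0.  ]
 [-40.   -27.38  32.32   2.47]
 [-35.   -28.6   30.77   1.09]
 [-30.   -28.39  30.61   1.11]
 [-25.   -28.03  30.64   1.3 ]
 [-20.   -28.11  30.2    1.05]
 [-15.   -28.36  30.85   1.25]
 [-10.   -27.94  30.73   1.4 ]
 [ -5.   -27.95  30.73   1.39]
 [  0.   -28.23  30.84   1.31]
 [  5.   -28.17  30.09   0.96]
 [ 10.   -28.19  30.67   1.24]
 [ 15.   -28.05  30.67   1.31]]
[0.01 1.27] 1.2429769524368082
head ((534.3972778320312, -35.02899169921875), 20.926494598388672)
grip ((570.8722534179688, -226.17098999023438), (27.658552169799805, 92.60734558105469), 10.253029823303223) [104.34 108.33]
blk 230 [[24.109179660044198, -53.36582626264794], [58.1592172822339, 34.65166843317151]] 56.49236844949354
blk 150 [[24.137695039287, -47.15729402781918], [59.27126354984858, 38.386589631039165]] 51.13038394573732
```

jog_arm([
  [0.942,-0.707,0,0,0,0,1],
  [0.942,-0.707,0,0,0,0,1],
  [0.942,-0.707,0,0,0,0,1],
  [0.942,-0.707,0,0,0,0,1],
  [0.942,-0.707,0,0,0,0,1],
])

```text
time: 0.52
tool_pos: [294.1, -475.6, 303.6]
orientation: [0.989, 0.147, 0.002, -0.003]
contact_force: [0.3, 1.4, 0.6]
width: 85.3
finger_force: 0.0
```

jog_arm([
  [0.942,-0.707,0,0,0,0,1],
  [0.942,-0.707,0,0,0,0,1],
  [0.942,-0.707,0,0,0,0,1],
  [0.942,-0.707,0,0,0,0,1],
  [0.942,-0.707,0,0,0,0,1],
])

```text
time: 0.93
tool_pos: [399.0, -333.7, 303.8]
orientation: [0.989, 0.147, 0.002, -0.002]
contact_force: [0.5, 0.3, 0.7]
width: 85.3
finger_force: 0.0
```

jog_arm([
  [0.942,-0.707,0,0,0,0,1],
  [0.942,-0.707,0,0,0,0,1],
  [0.942,-0.707,0,0,0,0,1],
  [0.942,-0.707,0,0,0,0,1],
  [0.942,-0.707,0,0,0,0,1],
])

```text
time: 1.35
tool_pos: [504.2, -191.7, 303.8]
orientation: [0.989, 0.147, 0.002, -0.003]
contact_force: [-0.6, 0.8, 0.1]
width: 85.6
finger_force: 0.0
```

jog_arm([
  [0.146,-0.952,0,0,0,0,1],
  [0.146,-0.952,0,0,0,0,1],
  [0.146,-0.952,0,0,0,0,1],
  [0.146,-0.952,0,0,0,0,1],
  [0.146,-0.952,0,0,0,0,1],
])

```text
time: 1.77
tool_pos: [480.1, -50.5, 303.8]
orientation: [0.989, 0.147, -0.0, -0.002]
contact_force: [-0.7, -0.4, 0.7]
width: 85.6
finger_force: 0.0
```

jog_arm([
  [0.146,-0.952,0,0,0,0,1],
  [0.146,-0.952,0,0,0,0,1],
  [0.146,-0.952,0,0,0,0,1],
  [0.146,-0.952,0,0,0,0,1],
  [0.146,-0.952,0,0,0,0,1],
])

```text
time: 2.18
tool_pos: [461.2, 91.5, 304.0]
orientation: [0.989, 0.146, 0.0, -0.002]
contact_force: [-0.1, -0.0, 0.1]
width: 85.5
finger_force: 0.0
```

jog_arm([
  [0.146,-0.952,0,0,0,0,1],
  [0.146,-0.952,0,0,0,0,1],
  [0.146,-0.952,0,0,0,0,1],
  [0.146,-0.952,0,0,0,0,1],
  [0.146,-0.952,0,0,0,0,1],
  [0.146,-0.952,0,0,0,0,1],
  [0.146,-0.952,0,0,0,0,1],
])

```text
time: 2.77
tool_pos: [444.0, 227.1, 303.5]
orientation: [0.99, 0.14, -0.0, 0.001]
contact_force: [-0.4, -0.4, 0.5]
width: 85.6
finger_force: 0.0
```

```bash
cat >> h.py <<'E'
def go(x,y,z,yaw):
    s=ctrl.state();Rt=R.from_quat(s['orientation']);T=R.from_euler('z',yaw,degrees=True)*R.from_euler('x',180,degrees=True)
    d=Rt.inv().apply(np.array([x,y,z])-s['tool_pos']);r=(Rt.inv()*T).as_rotvec(degrees=True)
    print('t',round(s['time'],2),'pos',s['tool_pos'].round(1),'F',np.round(s['contact_force'],1),'w',round(s['width'],1),'q7',s['qpos'][6].round(2),'shift',(d/150).round(3).tolist(),'turn',(r/120).round(4).tolist())
E
python3 -c "
from h import *
go(443.5,229.5,119,20.5)"
```

```text
t 2.77 pos [444.  227.1 303.5] F [-0.4 -0.4  0.5] w 85.6 q7 -1.9 shift [0.002, -0.019, 1.23] turn [0.001, 0.0004, -0.0371]
```

jog_arm([
  [0.002,-0.019,0.3,0,0,-0.037,1],
  [0.002,-0.019,0.6,0,0,-0.037,1],
  [0.002,-0.019,0.8,0,0,-0.037,1],
  [0.002,-0.019,0.9,0,0,-0.037,1],
])

```text
time: 3.1
tool_pos: [441.5, 228.2, 164.9]
orientation: [0.984, 0.177, -0.004, 0.002]
contact_force: [-0.4, 0.2, 0.7]
width: 85.1
finger_force: 0.0
```

jog_arm([
  [0,0,0.1,0,0,0,1],
  [0,0,0.2,0,0,0,1],
  [0,0,0.27,0,0,0,1],
  [0,0,0.33,0,0,0,1],
  [0,0,0.33,0,0,0,1],
  [0,0,0.33,0,0,0,1],
])

```text
time: 3.6
tool_pos: [443.0, 231.2, 119.4]
orientation: [0.984, 0.179, -0.0, 0.001]
contact_force: [0.4, 0.5, -0.1]
width: 85.4
finger_force: 0.0
```

```bash
python3 -c "
from h import *
go(443.5,229.5,119,20.5)
c=cam('side');cv2.imwrite('pics/grasp.png',cv2.resize(c['color'][200:350,180:380,::-1],None,fx=3,fy=3))"
```

```text
t 3.6 pos [443.  231.2 119.4] F [ 0.4  0.5 -0.1] w 85.4 q7 -1.92 shift [-0.001, 0.012, 0.002] turn [0.0005, 0.0002, 0.0006]
```

View pics/grasp.png

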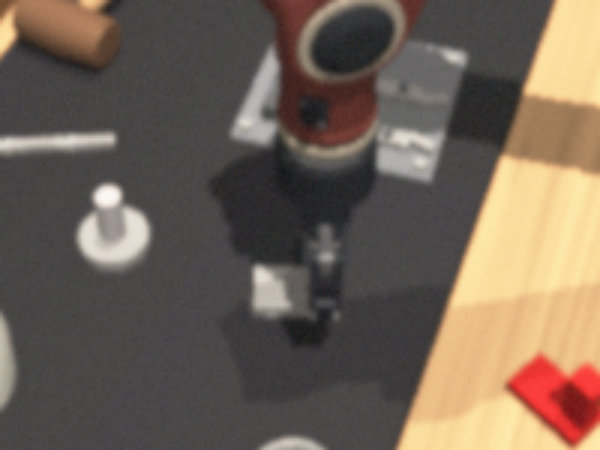

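The gripper straddles the post at crop (325,270), so I close.

jog_arm([
  [0,0.012,0,0,0,0,0.4],
  [0,0.012,0,0,0,0,0.3],
  [0,0.012,0,0,0,0,0.2],
  [0,0.012,0,0,0,0,0],
  [0,0.012,0,0,0,0,0],
  [0,0.012,0,0,0,0,0],
  [0,0.012,0,0,0,0,0],
  [0,0.012,0,0,0,0,0],
], grip_force=60)

```text
time: 4.32
tool_pos: [443.2, 230.9, 119.8]
orientation: [0.984, 0.18, 0.0, 0.0]
contact_force: [-1.5, -1.1, 4.3]
width: 21.1
finger_force: 60.0
```

```bash
python3 -c "
from h import *
go(443.5,229.5,149,20.5);print(ctrl.state()['finger_force'])"
```

```text
t 4.32 pos [443.2 230.9 119.8] F [-1.5 -1.1  4.3] w 21.1 q7 -1.92 shift [-0.002, 0.01, -0.195] turn [0.0001, -0.0002, 0.0017]
60.00696837902069
```

jog_arm([
  [0,0,-0.1,0,0,0,0],
  [0,0,-0.2,0,0,0,0],
  [0,0,-0.3,0,0,0,0],
  [0,0,-0.33,0,0,0,0],
  [0,0,-0.33,0,0,0,0],
])

```text
time: 4.73
tool_pos: [443.2, 231.1, 169.4]
orientation: [0.984, 0.18, 0.001, -0.0]
contact_force: [-0.1, 0.4, -4.9]
width: 21.4
finger_force: 59.4
```

```bash
python3 -c "
from h import *
go(433.5,25.8,160,4.3)"
```

```text
t 4.73 pos [443.2 231.1 169.4] F [-0.1  0.4 -4.9] w 21.4 q7 -1.9 shift [-0.545, 1.258, 0.061] turn [-0.0003, -0.0006, 0.1367]
```

jog_arm([
  [-0.04,0.1,0,0,0,0,0],
  [-0.1,0.24,0,0,0,0,0],
  [-0.18,0.42,0,0,0,0,0],
  [-0.26,0.6,0,0,0,0,0],
  [-0.34,0.78,0,0,0,0,0],
  [-0.42,0.96,0,0,0,0,0],
])

```text
time: 5.23
tool_pos: [434.0, 72.6, 167.8]
orientation: [0.984, 0.18, -0.001, -0.0]
contact_force: [0.7, 0.1, -3.6]
width: 21.5
finger_force: 59.3
```

jog_arm([
  [-0.06,0.14,0,0,0,0.03,0],
  [-0.1,0.23,0,0,0,0.08,0],
  [-0.12,0.28,0.03,0,0,0.137,0],
  [-0.125,0.298,0.06,0,0,0.137,0],
  [-0.125,0.298,0.06,0,0,0.137,0],
  [-0.125,0.298,0.06,0,0,0.137,0],
])

```text
time: 5.73
tool_pos: [432.9, 26.3, 159.1]
orientation: [0.999, 0.039, -0.001, -0.0]
contact_force: [-0.0, 0.1, -2.7]
width: 21.5
finger_force: 59.2
```

```bash
python3 -c "
from h import *
go(433.5,25.8,160,4.3)
for n in('top','side'):
    c=cam(n);np.savez(n+'1.npz',**c);P=cloud(c);Z=P[...,2]
    cv2.imwrite(f'pics/{n}1.png',cv2.resize(c['color'][(150 if n=='top' else 170):(280 if n=='top' else 290),(210 if n=='top' else 230):(360 if n=='top' else 380),::-1],None,fx=4,fy=4,interpolation=cv2.INTER_CUBIC))
    m=(abs(P[...,0]-460)<60)&(abs(P[...,1]-28)<35)&(Z>66)&(Z<82)
    print(n,m.sum(),np.median(Z[m]),cv2.minAreaRect(P[m][:,:2].astype(np.float32)))
"
```

```text
t 5.73 pos [432.9  26.3 159.1] F [-0.   0.1 -2.7] w 21.5 q7 -1.74 shift [0.004, 0.004, -0.006] turn [-0.0003, 0.0009, 0.0014]
top 0 nan ((0.0, 0.0), (0.0, 0.0), 0.0)
side 256 73.76723963257785 ((455.5478820800781, 28.528650283813477), (69.98741912841797, 45.1732063293457), 3.735405206680298)
  return _methods._mean(a, axis=axis, dtype=dtype,
  ret = ret.dtype.type(ret / rcount)
```

View pics/side1.png

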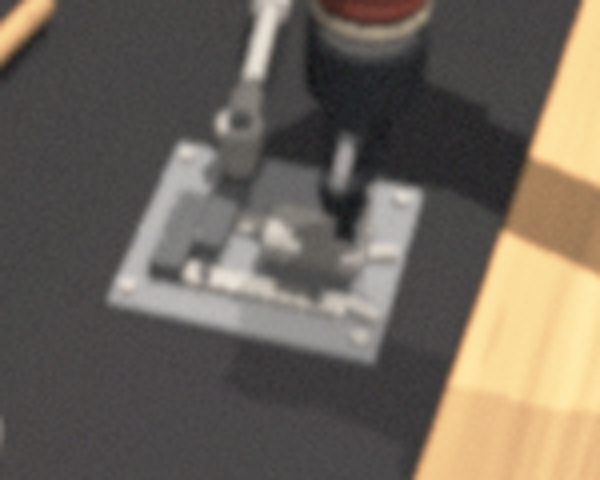

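The foot hovers between the rails (crop (300,250)), within about 1 mm of the channel line. I lower it slowly.

jog_arm([
  [0.004,0.004,0.05,0,0,0.001,0],
  [0.004,0.004,0.1,0,0,0.001,0],
  [0.004,0.004,0.11,0,0,0.001,0],
  [0.004,0.004,0.11,0,0,0.001,0],
])

```text
time: 6.17
tool_pos: [433.4, 25.2, 142.6]
orientation: [0.999, 0.037, -0.001, -0.0]
contact_force: [0.0, -0.3, -3.2]
width: 21.2
finger_force: 59.3
```

jog_arm([
  [0,0,0.01,0,0,0,0],
  [0,0,0.02,0,0,0,0],
  [0,0,0.03,0,0,0,0],
  [0,0,0.04,0,0,0,0],
  [0,0,0.04,0,0,0,0],
])

```text
time: 6.58
tool_pos: [434.2, 25.4, 138.5]
orientation: [0.999, 0.037, 0.001, -0.0]
contact_force: [-0.6, -0.3, 4.7]
width: 21.4
finger_force: 60.2
```

```bash
python3 -c "
from h import *
go(433.5,25.8,130.5,4.3)"
```

```text
t 6.58 pos [434.2  25.4 138.5] F [-0.6 -0.3  4.7] w 21.4 q7 -1.75 shift [-0.004, -0.003, 0.053] turn [-0.0001, -0.0006, -0.0006]
```

```bash
python3 -c "
from h import *
s=ctrl.state();print(s['torque'],s['contact_force'])"
```

```text
[0.03221507 0.38125286 0.05443594] [-0.6267284  -0.30125916  4.65381494]
```

jog_arm([
  [0,0,-0.02,0,0,0,0],
  [0,0,-0.03,0,0,0,0],
  [0,0,-0.03,0,0,0,0],
  [0,0,-0.03,0,0,0,0],
])

```text
time: 6.92
tool_pos: [434.0, 24.8, 141.9]
orientation: [0.999, 0.036, 0.0, 0.0]
contact_force: [0.3, 0.5, -4.1]
width: 21.3
finger_force: 59.3
```

```bash
python3 -c "
from h import *
s=ctrl.state();print(s['torque'],s['contact_force'])
go(434,25.8,130.5,4.3)"
```

```text
[0.01874685 0.11706779 0.04034952] [ 0.3283377   0.48194362 -4.13422039]
t 6.92 pos [434.   24.8 141.9] F [ 0.3  0.5 -4.1] w 21.3 q7 -1.75 shift [0.0, -0.006, 0.076] turn [0.0, -0.0001, -0.0015]
```

jog_arm([
  [0,-0.007,0.015,0,0,-0.001,0],
  [0,-0.007,0.03,0,0,-0.001,0],
  [0,-0.007,0.04,0,0,-0.001,0],
  [0,-0.007,0.05,0,0,-0.001,0],
  [0,-0.007,0.05,0,0,-0.001,0],
])

```text
time: 7.33
tool_pos: [434.0, 26.3, 134.1]
orientation: [0.999, 0.037, 0.0, -0.0]
contact_force: [0.0, -0.4, -3.9]
width: 21.4
finger_force: 59.3
```

```bash
python3 -c "
from h import *
s=ctrl.state();print(s['torque'],s['contact_force'])
go(434,25.8,130.5,4.3)
c=cam('side');np.savez('side2.npz',**c)
cv2.imwrite('pics/side2.png',cv2.resize(c['color'][200:265,260:340,::-1],None,fx=9,fy=9,interpolation=cv2.INTER_CUBIC))
s=ctrl.state();print(s['torque'],s['contact_force'])
"
```

```text
[ 0.155884   -0.06559693 -0.01534244] [ 0.04555163 -0.37441941 -3.9498918 ]
t 7.33 pos [434.   26.3 134.1] F [ 0.  -0.4 -3.9] w 21.4 q7 -1.76 shift [-0.0, 0.003, 0.024] turn [-0.0002, -0.0, -0.0002]
[ 0.16379887 -0.08384975 -0.02672147] [ 1.38940421  1.31762058 -5.38745663]
```

View pics/side2.png

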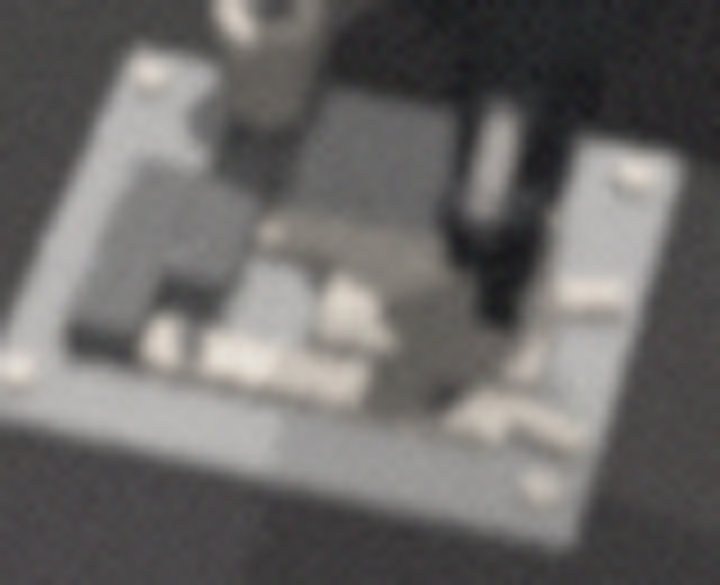

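The foot's front is now down between the rails (crop (350,300)) at an underside height of about 34 mm. I lower it near the floor and slide.

jog_arm([
  [0,0,0.01,0,0,0,0],
  [0,0,0.02,0,0,0,0],
  [0,0,0.022,0,0,0,0],
  [0,0,0.022,0,0,0,0],
])

```text
time: 7.72
tool_pos: [434.1, 26.3, 131.2]
orientation: [0.999, 0.037, 0.0, -0.0]
contact_force: [-0.1, 1.4, -0.2]
width: 21.1
finger_force: 59.9
```

jog_arm([
  [0.02,0,0,0,0,0,0],
  [0.04,0,0,0,0,0,0],
  [0.07,0,0,0,0,0,0],
  [0.1,0,0,0,0,0,0],
  [0.13,0,0,0,0,0,0],
  [0.13,0,0,0,0,0,0],
  [0.13,0,0,0,0,0,0],
])

```text
time: 8.3
tool_pos: [439.2, 26.5, 130.6]
orientation: [0.999, 0.036, -0.017, 0.002]
contact_force: [-23.3, 1.7, 24.8]
width: 21.3
finger_force: 63.0
```

```bash
python3 -c "
from h import *
go(483.3,29.7,130.0,4.3);print(ctrl.state()['torque'])"
```

```text
t 8.3 pos [439.2  26.5 130.6] F [-23.3   1.7  24.8] w 21.3 q7 -1.75 shift [0.294, -0.0, -0.006] turn [0.001, 0.0161, -0.001]
[ 0.55234349  4.66245513 -0.34851453]
```

jog_arm([
  [-0.06,0,0,0,0,0,0],
  [-0.1,0,0,0,0,0,0],
  [-0.1,0,-0.01,0,0,0,0],
  [-0.1,0,-0.012,0,0,0,0],
  [-0.1,0,-0.012,0,0,0,0],
])

```text
time: 8.72
tool_pos: [437.3, 26.3, 132.3]
orientation: [0.999, 0.037, -0.002, 0.0]
contact_force: [-4.4, 2.4, -5.2]
width: 21.5
finger_force: 59.1
```

```bash
python3 -c "
from h import *
go(483.3,29.7,130.0,4.3);print(ctrl.state()['torque'])
c=cam('side');P=cloud(c);Z=P[...,2]
np.savez('side3.npz',**c)
cv2.imwrite('pics/side3.png',cv2.resize(c['color'][200:265,260:340,::-1],None,fx=9,fy=9,interpolation=cv2.INTER_CUBIC))"
```

```text
t 8.72 pos [437.3  26.3 132.3] F [-4.4  2.4 -5.2] w 21.5 q7 -1.75 shift [0.308, 0.0, 0.014] turn [0.0, 0.002, -0.0004]
[ 0.49604531  1.00315615 -0.06929188]
```

View pics/side3.png

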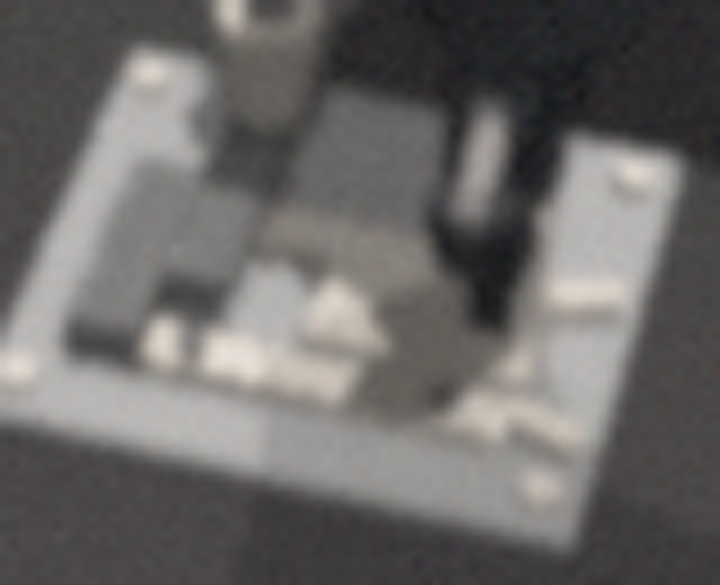

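jog_arm([
  [0,-0.007,0,0,0,0,0],
  [0.02,-0.007,0,0,0,0,0],
  [0.04,-0.007,0,0,0,0,0],
  [0.06,-0.007,0,0,0,0,0],
  [0.08,-0.007,0,0,0,0,0],
  [0.08,-0.007,0,0,0,0,0],
])

```text
time: 9.27
tool_pos: [452.9, 28.4, 133.5]
orientation: [0.999, 0.037, 0.003, -0.0]
contact_force: [0.3, 0.2, -2.8]
width: 21.5
finger_force: 59.6
```

```bash
python3 -c "
from h import *
go(483.3,29.7,130.0,4.3);print(ctrl.state()['torque'])"
```

```text
t 9.27 pos [452.9  28.4 133.5] F [ 0.3  0.2 -2.8] w 21.5 q7 -1.75 shift [0.203, 0.006, 0.024] turn [-0.0001, -0.0025, -0.0005]
[-0.04721958  0.07189025 -0.02781004]
```

jog_arm([
  [0,0.003,0.005,0,0,0,0],
  [0,0.003,0.01,0,0,0,0],
  [0,0.003,0.011,0,0,0,0],
  [0,0.003,0.011,0,0,0,0],
])

```text
time: 9.6
tool_pos: [450.1, 27.8, 131.2]
orientation: [0.999, 0.037, -0.0, -0.0]
contact_force: [-0.0, 0.1, -4.1]
width: 21.4
finger_force: 59.6
```

```bash
python3 -c "
from h import *
go(483.3,29.7,130.0,4.3);print(ctrl.state()['torque'])"
```

```text
t 9.6 pos [450.1  27.8 131.2] F [-0.   0.1 -4.1] w 21.4 q7 -1.75 shift [0.221, 0.004, 0.008] turn [-0.0, 0.0001, -0.0003]
[0.00727204 0.03127124 0.00238215]
```

jog_arm([
  [0.015,0,0,0,0,0,0],
  [0.03,0,0,0,0,0,0],
  [0.05,0,0,0,0,0,0],
  [0.07,0,0,0,0,0,0],
  [0.09,0,0,0,0,0,0],
  [0.11,0,0,0,0,0,0],
  [0.12,0,0,0,0,0,0],
  [0.12,0,0,0,0,0,0],
])

```text
time: 10.27
tool_pos: [468.8, 29.3, 131.3]
orientation: [0.999, 0.037, 0.0, -0.0]
contact_force: [0.2, 0.5, -3.2]
width: 21.4
finger_force: 59.6
```

```bash
python3 -c "
from h import *
go(483.3,29.7,130.0,4.3);print(ctrl.state()['torque'])"
```

```text
t 10.27 pos [468.8  29.3 131.3] F [ 0.2  0.5 -3.2] w 21.4 q7 -1.75 shift [0.096, 0.004, 0.009] turn [-0.0001, -0.0004, -0.0003]
[0.02893832 0.04114658 0.02627111]
```

jog_arm([
  [0.01,0.001,0,0,0,0,0],
  [0.025,0.002,0,0,0,0,0],
  [0.04,0.003,0,0,0,0,0],
  [0.055,0.003,0,0,0,0,0],
  [0.07,0.003,0,0,0,0,0],
  [0.075,0.003,0,0,0,0,0],
  [0.075,0.003,0,0,0,0,0],
])

```text
time: 10.85
tool_pos: [479.8, 29.6, 131.3]
orientation: [0.999, 0.037, 0.0, -0.0]
contact_force: [0.1, -0.0, -3.1]
width: 21.5
finger_force: 59.6
```

jog_arm([
  [0.007,0,0,0,0,0,0],
  [0.014,0,0,0,0,0,0],
  [0.02,0,0,0,0,0,0],
  [0.02,0,0,0,0,0,0],
])

```text
time: 11.18
tool_pos: [482.8, 29.9, 131.3]
orientation: [0.999, 0.037, 0.0, -0.0]
contact_force: [-0.3, 0.6, -3.3]
width: 21.3
finger_force: 59.6
```

```bash
python3 -c "
from h import *
go(483.3,29.7,130.0,4.3);print(ctrl.state()['torque'])"
```

```text
t 11.18 pos [482.8  29.9 131.3] F [-0.3  0.6 -3.3] w 21.3 q7 -1.74 shift [0.003, 0.001, 0.009] turn [-0.0001, -0.0002, -0.0003]
[ 0.00691537  0.08177528 -0.04098973]
```

jog_arm([
  [0.005,0,0,0,0,0,0],
  [0.01,0,0,0,0,0,0],
  [0.015,0,0,0,0,0,0],
  [0.015,0,0,0,0,0,0],
])

```text
time: 11.52
tool_pos: [484.5, 29.9, 131.2]
orientation: [0.999, 0.037, -0.0, 0.0]
contact_force: [-0.3, 0.1, -3.7]
width: 21.3
finger_force: 59.7
```

jog_arm([
  [0.005,0,0,0,0,0,0],
  [0.01,0,0,0,0,0,0],
  [0.015,0,0,0,0,0,0],
  [0.015,0,0,0,0,0,0],
])

```text
time: 11.85
tool_pos: [484.9, 30.0, 131.0]
orientation: [0.999, 0.037, -0.003, 0.0]
contact_force: [-5.2, -0.2, -0.9]
width: 21.4
finger_force: 60.1
```

jog_arm([
  [-0.005,0,0.004,0,0,0,0],
  [-0.005,0,0.008,0,0,0,0],
  [0.005,0,0.008,0,0,0,0],
  [0.012,0,0.008,0,0,0,0],
  [0.012,0,0.008,0,0,0,0],
])

```text
time: 12.27
tool_pos: [485.3, 30.0, 129.7]
orientation: [0.999, 0.037, -0.004, 0.0]
contact_force: [-8.2, -0.9, 3.0]
width: 21.6
finger_force: 60.8
```

```bash
python3 -c "
from h import *
go(484.9,29.7,130.0,4.3);print(ctrl.state()['torque'])"
```

```text
t 12.27 pos [485.3  30.  129.7] F [-8.2 -0.9  3. ] w 21.6 q7 -1.74 shift [-0.003, 0.001, -0.002] turn [0.0003, 0.0043, -0.0003]
[-0.08593141  1.85542721  0.05531732]
```

jog_arm([
  [0,0,0,0,0,0,0.3],
  [0,0,0,0,0,0,0.4],
  [0,0,0,0,0,0,0.5],
  [0,0,0,0,0,0,0.6],
  [0,0,0,0,0,0,0.6],
])

```text
time: 12.68
tool_pos: [489.9, 30.4, 130.5]
orientation: [0.999, 0.037, 0.001, -0.0]
contact_force: [-0.7, 0.5, 0.8]
width: 51.4
finger_force: 0.0
```

jog_arm([
  [-0.01,0,-0.15,0,0,0,0.6],
  [-0.01,0,-0.35,0,0,0,0.6],
  [-0.01,0,-0.6,0,0,0,0.6],
  [-0.01,0,-0.8,0,0,0,0.6],
  [-0.01,0,-0.9,0,0,0,0.6],
])

```text
time: 13.1
tool_pos: [489.1, 30.4, 269.1]
orientation: [0.999, 0.037, 0.004, -0.0]
contact_force: [0.4, 0.0, -0.3]
width: 51.4
finger_force: 0.0
```

```bash
python3 -c "
from h import *
go(569,-221,200,0)"
```

```text
t 13.1 pos [489.1  30.4 269.1] F [ 0.4  0.  -0.3] w 51.4 q7 -1.69 shift [0.403, 1.711, 0.464] turn [-0.0003, -0.0038, 0.0355]
```

jog_arm([
  [0.12,0.25,0,0,0,0,0],
  [0.23,0.5,0,0,0,0,0],
  [0.33,0.75,0,0,0,0,0],
  [0.42,0.98,0,0,0,0,0],
  [0.42,0.98,0,0,0,0,0],
])

```text
time: 13.52
tool_pos: [563.2, -122.1, 265.1]
orientation: [1.0, 0.031, 0.002, 0.004]
contact_force: [-0.1, -1.7, -0.1]
width: 0.2
finger_force: 0.0
```

jog_arm([
  [0.1,0.25,0,0,0,-0.02,0],
  [0.2,0.5,0,0,0,-0.04,0],
  [0.28,0.69,0,0,0,-0.054,0],
  [0.28,0.69,0,0,0,-0.054,0],
  [0.28,0.69,0,0,0,-0.054,0],
])

```text
time: 13.93
tool_pos: [610.5, -214.4, 264.3]
orientation: [0.996, 0.091, -0.0, 0.0]
contact_force: [0.3, 1.0, 1.1]
width: -0.1
finger_force: 0.0
```

Run:
```python
from h import *
go(613,-212.6,149,10.8)
J=np.array([495.3,30.4]);a=np.radians(4.3);Rj=np.array([[np.cos(a),-np.sin(a)],[np.sin(a),np.cos(a)]])
for n in('top','side'):
    c=cam(n);np.savez(n+'0.npz',**c);P=cloud(c);Z=P[...,2];L=(P[...,:2]-J)@Rj
    m=(abs(L[...,0]+12)<30)&(abs(L[...,1])<25)&(Z>85)&(Z<105);print(n,m.sum(),np.median(L[m],0),cv2.minAreaRect(L[m].astype(np.float32)),np.median(Z[m]))
    if n=='side': cv2.imwrite('pics/home.png',cv2.resize(c['color'][120:270,240:390,::-1],None,fx=4,fy=4,interpolation=cv2.INTER_CUBIC))
    d=P[(abs(P[...,0]-560)<50)&(P[...,1]>-300)&(P[...,1]<-185)&(Z>75)&(Z<115)]
    if len(d)>9: print('grip',cv2.minAreaRect(d[:,:2].astype(np.float32)))
```

```text
t 13.93 pos [ 610.5 -214.4  264.3] F [0.3 1.  1.1] w -0.1 q7 -1.18 shift [0.019, -0.009, 0.768] turn [0.0003, 0.0002, -0.0027]
top 89 [-10.88525798  -0.63619915] ((-11.389819145202637, -0.5756940841674805), (19.51072120666504, 22.387142181396484), 86.9811782836914) 93.20485759375435
grip ((569.942138671875, -227.92864990234375), (28.714717864990234, 91.28191375732422), 10.169197082519531)
side 74 [-10.43550122   6.28968203] ((-9.524898529052734, 1.8918848037719727), (22.228666305541992, 24.179349899291992), 89.18405151367188) 94.75265011929292
grip ((571.6954345703125, -230.7012939453125), (27.7668514251709, 93.24842834472656), 10.251209259033203)
```

View pics/home.png

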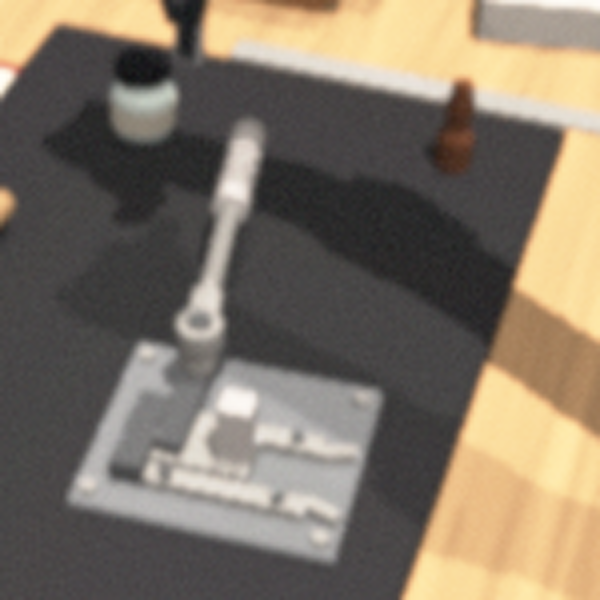

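The picture shows the stamp upright between the rails under the strap (crop (235,420)), with its post at jig x ≈ -11 mm, so it is home. Now I go down beside the grip.

jog_arm([
  [0.02,-0.005,0.2,0,0,0,0],
  [0.02,-0.005,0.4,0,0,0,0],
  [0.02,-0.005,0.6,0,0,0,0],
  [0.02,-0.005,0.72,0,0,0,0],
  [0.02,-0.005,0.765,0,0,0,0],
  [0.02,-0.005,0.765,0,0,0,0],
])

```text
time: 14.53
tool_pos: [612.5, -208.4, 148.8]
orientation: [0.995, 0.095, -0.002, -0.001]
contact_force: [0.1, -0.2, 0.5]
width: 0.3
finger_force: 0.0
```

jog_arm([
  [-0.04,0,0,0,0,0,0],
  [-0.08,0,0,0,0,0,0],
  [-0.1,0,0,0,0,0,0],
  [-0.11,0,0,0,0,0,0],
  [-0.11,0,0,0,0,0,0],
])

```text
time: 14.95
tool_pos: [597.0, -214.2, 151.5]
orientation: [0.996, 0.093, 0.001, 0.0]
contact_force: [0.2, 1.5, 0.6]
width: 0.2
finger_force: 0.0
```

```bash
cat > w.py <<'E'
from h import *
B=np.array([533.8,-34.8])
s=ctrl.state();r=s['tool_pos'][:2]-B;off=25
rad=np.hypot(*r);ang=np.degrees(np.arctan2(r[0],-r[1]));al=np.sqrt(max(rad**2-off**2,0));th=ang-np.degrees(np.arctan2(off,al))
yaw=np.degrees(R.from_quat(s['orientation']).as_euler('xyz')[2])
t=np.array([-np.cos(np.radians(th)),-np.sin(np.radians(th))]);u=np.array([np.sin(np.radians(th)),-np.cos(np.radians(th))])
F=s['contact_force'];print('handle th',th.round(2),'along',al.round(1),'Fpush',(-F[:2]@t).round(1),'Falong',(F[:2]@u).round(1),'F',F.round(1),'z',s['tool_pos'].round(1),'yaw',yaw.round(1),'t',round(s['time'],2))
E
python3 w.py
```

```text
handle th 11.84 along 188.5 Fpush 0.5 Falong -1.4 F [0.2 1.5 0.6] z [ 597.  -214.2  151.5] yaw 10.7 t 14.95
```

jog_arm([
  [-0.03,0.001,0,0,0,0.01,0],
  [-0.06,0.003,0,0,0,0.02,0],
  [-0.1,0.005,0,0,0,0.035,0],
  [-0.14,0.006,0,0,0,0.05,0],
  [-0.18,0.007,0,0,0,0.067,0],
  [-0.22,0.007,0,0,0,0.083,0],
  [-0.265,0.007,0,0,0,0.1,0],
  [-0.265,0.007,0,0,0,0.1,0],
  [-0.265,0.007,0,0,0,0.1,0],
])

```text
time: 15.7
tool_pos: [566.9, -220.6, 153.3]
orientation: [1.0, -0.01, 0.011, 0.001]
contact_force: [12.7, 0.9, -1.1]
width: 0.2
finger_force: 6.2
```

```bash
python3 w.py
```

```text
handle th 2.48 along 187.0 Fpush 12.7 Falong -0.3 F [12.7  0.9 -1.1] z [ 566.9 -220.6  153.3] yaw -1.2 t 15.7
```

jog_arm([
  [-0.02,0,0.003,0,0,0.007,0],
  [-0.04,0,0.005,0,0,0.014,0],
  [-0.06,0,0.007,0,0,0.022,0],
  [-0.08,-0.001,0.01,0,0,0.03,0],
  [-0.08,-0.001,0.01,0,0,0.03,0],
])

```text
time: 16.12
tool_pos: [556.6, -222.1, 152.8]
orientation: [0.999, -0.042, 0.014, 0.002]
contact_force: [14.7, -0.1, -0.1]
width: 0.3
finger_force: 7.4
```

```bash
python3 w.py
```

```text
handle th -0.67 along 187.0 Fpush 14.7 Falong -0.1 F [14.7 -0.1 -0.1] z [ 556.6 -222.1  152.8] yaw -4.8 t 16.12
```

jog_arm([
  [-0.013,0,0,0,0,0.005,0],
  [-0.027,0,0,0,0,0.01,0],
  [-0.027,0,0,0,0,0.01,0],
])

```text
time: 16.37
tool_pos: [553.1, -222.3, 153.0]
orientation: [0.999, -0.052, 0.015, 0.002]
contact_force: [15.1, -2.3, -0.5]
width: 0.2
finger_force: 7.6
```

jog_arm([
  [-0.013,0,0,0,0,0.005,0],
  [-0.027,0,0,0,0,0.01,0],
  [-0.027,0,0,0,0,0.01,0],
])

```text
time: 16.62
tool_pos: [549.3, -222.5, 153.1]
orientation: [0.998, -0.063, 0.015, 0.003]
contact_force: [15.7, -3.4, -0.9]
width: -0.3
finger_force: 7.8
```

```bash
python3 w.py
```

```text
handle th -2.89 along 186.7 Fpush 15.8 Falong 2.6 F [15.7 -3.4 -0.9] z [ 549.3 -222.5  153.1] yaw -7.2 t 16.62
```

jog_arm([
  [-0.013,0,0,0,0,0.002,0],
  [-0.027,0,0,0,0,0.005,0],
  [-0.027,0,0,0,0,0.005,0],
])

```text
time: 16.87
tool_pos: [545.5, -222.6, 153.3]
orientation: [0.998, -0.068, 0.016, 0.003]
contact_force: [16.2, -3.3, 0.3]
width: 0.2
finger_force: 8.0
```

jog_arm([
  [-0.013,0,0,0,0,0.002,0],
  [-0.027,0,0,0,0,0.005,0],
  [-0.027,0,0,0,0,0.005,0],
])

```text
time: 17.12
tool_pos: [541.8, -222.6, 153.4]
orientation: [0.997, -0.074, 0.016, 0.003]
contact_force: [16.7, -3.9, 0.4]
width: -0.2
finger_force: 8.1
```

```bash
python3 w.py
```

```text
handle th -5.21 along 186.3 Fpush 17.0 Falong 2.4 F [16.7 -3.9  0.4] z [ 541.8 -222.6  153.4] yaw -8.4 t 17.12
```

jog_arm([
  [-0.013,0,0,0,0,0.003,0],
  [-0.027,0,0,0,0,0.007,0],
  [-0.027,0,0,0,0,0.007,0],
])

```text
time: 17.37
tool_pos: [538.0, -222.6, 153.5]
orientation: [0.997, -0.081, 0.016, 0.004]
contact_force: [16.6, -4.8, 0.3]
width: 0.3
finger_force: 8.3
```

jog_arm([
  [-0.013,0,0,0,0,0.003,0],
  [-0.027,0,0,0,0,0.007,0],
  [-0.027,0,0,0,0,0.007,0],
])

```text
time: 17.62
tool_pos: [534.2, -222.5, 153.6]
orientation: [0.996, -0.089, 0.017, 0.004]
contact_force: [16.2, -5.5, 0.8]
width: 0.1
finger_force: 8.4
```

jog_arm([
  [-0.013,0.001,0,0,0,0.003,0],
  [-0.027,0.002,0,0,0,0.007,0],
  [-0.027,0.002,0,0,0,0.007,0],
])

```text
time: 17.87
tool_pos: [530.3, -222.3, 153.7]
orientation: [0.995, -0.096, 0.017, 0.004]
contact_force: [16.8, -6.3, -0.9]
width: -0.1
finger_force: 8.6
```

```bash
python3 w.py
```

```text
handle th -8.73 along 185.9 Fpush 17.5 Falong 3.7 F [16.8 -6.3 -0.9] z [ 530.3 -222.3  153.7] yaw -11.0 t 17.87
```

jog_arm([
  [-0.013,0.001,0,0,0,0.003,0],
  [-0.027,0.002,0,0,0,0.007,0],
  [-0.027,0.002,0,0,0,0.007,0],
])

```text
time: 18.12
tool_pos: [526.4, -222.2, 153.7]
orientation: [0.994, -0.103, 0.017, 0.004]
contact_force: [16.6, -6.4, 0.2]
width: -0.0
finger_force: 8.7
```

```bash
python3 w.py
```

```text
handle th -9.91 along 185.9 Fpush 17.5 Falong 3.5 F [16.6 -6.4  0.2] z [ 526.4 -222.2  153.7] yaw -11.8 t 18.12
```

jog_arm([
  [-0.013,0.001,0,0,0,0.004,0],
  [-0.027,0.002,0,0,0,0.009,0],
  [-0.027,0.002,0,0,0,0.009,0],
])

```text
time: 18.37
tool_pos: [522.6, -221.9, 153.8]
orientation: [0.993, -0.113, 0.018, 0.004]
contact_force: [17.0, -6.3, 0.2]
width: 0.0
finger_force: 8.9
```

jog_arm([
  [-0.013,0.001,0,0,0,0.004,0],
  [-0.027,0.002,0,0,0,0.009,0],
  [-0.027,0.002,0,0,0,0.009,0],
])

```text
time: 18.62
tool_pos: [516.7, -221.6, 153.3]
orientation: [0.992, -0.122, 0.015, 0.004]
contact_force: [13.2, -7.4, 0.5]
width: 0.1
finger_force: 7.1
```

The push force fell from 18 to 15 N and the grip jumped, so the wrench has clicked. I back off at once.

jog_arm([
  [0.05,0,0,0,0,0,0],
  [0.1,0,0,0,0,0,0],
  [0.17,0,0,0,0,0,0],
  [0.26,0,0,0,0,0,0],
  [0.3,0,0,0,0,0,0],
  [0.3,0,0,0,0,0,0],
])

```text
time: 19.12
tool_pos: [550.8, -227.5, 148.8]
orientation: [0.993, -0.122, 0.001, 0.0]
contact_force: [-0.3, -0.6, -0.1]
width: 0.0
finger_force: 0.0
```

jog_arm([
  [0,0,-0.2,0,0,0,0],
  [0,0,-0.45,0,0,0,0],
  [0,0,-0.7,0,0,0,0],
  [0,0,-0.9,0,0,0,0],
  [0,0,-0.9,0,0,0,0],
])

```text
time: 19.53
tool_pos: [551.8, -228.4, 290.9]
orientation: [0.992, -0.122, 0.006, 0.002]
contact_force: [1.2, 0.2, 0.4]
width: 0.1
finger_force: 0.0
```

Run:
```python
from h import *
J=np.array([495.3,30.4]);a=np.radians(4.3);Rj=np.array([[np.cos(a),-np.sin(a)],[np.sin(a),np.cos(a)]])
go(550,-220,290,0)
for n in('top','side'):
    c=cam(n);P=cloud(c);Z=P[...,2];L=(P[...,:2]-J)@Rj
    m=(abs(L[...,0]+12)<30)&(abs(L[...,1])<25)&(Z>85)&(Z<105);print(n,cv2.minAreaRect(L[m].astype(np.float32)),np.median(Z[m]))
    d=P[(abs(P[...,0]-500)<70)&(P[...,1]>-300)&(P[...,1]<-175)&(Z>75)&(Z<115)]
    if len(d)>9: print('grip',cv2.minAreaRect(d[:,:2].astype(np.float32)))
    if n=='side': cv2.imwrite('pics/end.png',c['color'][:,:,::-1])
```

```text
t 19.53 pos [ 551.8 -228.4  290.9] F [1.2 0.2 0.4] w 0.1 q7 -1.47 shift [-0.025, -0.052, 0.006] turn [0.0015, -0.0061, -0.1169]
top ((-11.34668254852295, -0.6001949310302734), (19.477394104003906, 22.298315048217773), 86.9046401977539) 93.33569539289635
grip ((501.5487365722656, -223.82933044433594), (99.94227600097656, 27.895809173583984), 80.01012420654297)
side ((-9.632978439331055, 1.0524463653564453), (25.387638092041016, 24.196182250976562), 88.19560241699219) 94.18205511374117
grip ((503.02972412109375, -222.59957885742188), (99.162841796875, 30.16646385192871), 79.08952331542969)
```

View pics/end.png

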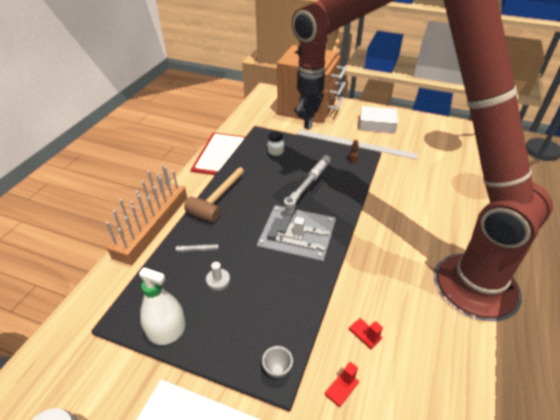

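The wrench handle has sprung back in line, about 21° from where it started. The stamp is still home and the other items in view look untouched.

```bash
python3 -c "
from h import *
print(ctrl.finish_job())"
```

```text
the job is handed in; nothing more can be done
None
```

The stamp is home against the end stop, the bolt was turned about 21° until the wrench clicked, the wrench was let go, and the job was handed in at about 20 s; no verdict was shown.

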